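# Free the seized peg and lean the panel on the studio easel

### The arm

A 7-joint arm with a two-finger parallel gripper is mounted at the origin on the work surface. World frame = base frame: x ahead of the robot, y to its left, z up, the work surface at z = 0. Lengths are in m, angles in rad, forces in N, time in s.
With the tool pointing down it reaches from about 0.425 to 0.875 m from the base axis. Payload 8.4 kg.
Tool frame: the origin (TCP) lies between the finger pads; the fingertips stand 17 mm ahead of it and the grasp point (between the pads) lies 2 mm behind it; z points along the fingers, y is the line along which they close (so a half turn about z gives the same grasp; the last joint's range is limited). The gripper opens to 85 mm and grips with 20 to 120 N. Pads are 22 mm wide; open, the fingers measure 114 mm over their backs; the gripper's body (76 mm by 85 mm) begins 54 mm behind the grasp point. The pads swing forward as they close: fully open they stand 13 mm farther back than shut.
Start: joints at [-1.248, 0.333, 0.04, 1.465, -0.013, 1.343, -0.059], TCP at [0.266, 0.593, 0.223] pointing down, gripper open.
Joint ranges: [-2.58, 2.58], [-0.38, 2.09], [-1.3, 1.39], [0.25, 2.4], [-1.5, 4.64], [0.08, 2.09], [-2.65, 2.65]. Speed limits (rad/s): [2.22, 2.22, 2.79, 2.79, 3.14, 3.14, 3.14].

### API

Orientations are given as a unit quaternion [x, y, z, w].
In Python, from cell import bot, eyes gives the robot as it stands.
- The arm moves only by the shell command python3 -m jog 'ROWS' [FORCE]. ROWS is JSON, a list that holds one entry, the list of rows, each a list of 7 numbers: the finger opening in mm, from 0 to 85.4, then the shift along the world's x, y, z in mm, then the turn, a rotation vector about the world's x, y, z in degrees. In form: [[[fingers, dx, dy, dz, wx, wy, wz], ...]]. A call has 1 to 20 rows; each row is the pose to reach, as a shift and turn from the pose commanded when the call began; what a row does not reach only later rows make up. A row lasts 1/12 s, in which the tool goes at most 41.7 mm and 7.16 degrees, less where a joint would pass 70% of its speed; a pose out of reach is approached as far as the arm can. A call with a gripper value outside its range is refused whole. The fingers move at their own pace and stop on an object; FORCE is the grip in N (left out, the last holds). Time passes only in rows, so rows that repeat a pose let the fingers close. It gives the time, the measured TCP pose, the force, the opening and the grip force at its end, in the units of the state.
- bot.get_obs(): the state, without advancing time (a new reading comes with each control period).
- eyes.capture(name): name is "side" or "top" or "wrist"; returns a dict with "color" (400x640x3 uint8, red, green, blue), "range_z" (400x640 float32, m along the optical axis (not along the pixel's ray), 0 where there is no reading), "K" (3x3 intrinsics, pixels), "camera_from_world" (4x4, takes a point from world to camera coordinates). Camera axes: x right, y up, looking along -z (the intrinsics and any distortion apply to the point x, -y, -z); pixel columns grow to the right and rows downward; lengths in m; the calibration is good to about 2 mm. The wrist camera is an equidistant fisheye: a pixel r from the principal point sees the ray r / f radians off the axis. A picture is of the moment at which its call begins.
- bot.finish_job(): hands the job in; it is judged then, once.
The state is a dict: "clock": time; "qpos": joint angles; "qd": joint speeds; "tau": joint torques, N m; "tool_pos": TCP position; "orientation": TCP orientation; "contact_force": force on the tool from outside, world axes, zero at the start; "torque": the same for the moment, N m; "opening": opening from 0.0 (shut) to 1.0 (fully open); "grasp_force": force on a finger pad.
Only numpy, scipy, OpenCV 4.12 (cv2) and the standard library are available. Lean on these libraries where they do the work, as an engineer would, in place of code of your own. Each camera call takes 0.05 s, during which the arm holds its last target. There are 200 camera calls.

### The job

The wooden peg in the middle of the sloping table easel has seized in its hole: it will not come with a straight pull, so work it out gently by twisting it back and forth while pulling along its own slanted axis, never wrenching it, and leave it in the metal tray. Then lean the small painting panel on the easel, long side up the slope, its back flat on the board, its lower edge down against the ledge and its middle over the empty peg hole, and let go. Leave the ink bottle, the drinking glass and the tape roll where they are.

Things in the scene. Friction and masses are not known exactly. Their poses are not given: they have to be found in the camera images.
- hole (a point): Centre of the peg hole's mouth on the board's face, same axes as the board. Hole 32 mm wide, 44 mm deep, with three 4 mm rings of dried-paint crust, tops at 0, 15 and 30 mm depth, that catch the peg's cross pin. Each ring has two opposite gaps for the pin; the middle ring's gaps lie 1.1 rad clockwise (seen from outside) of those of the other two. How they stand round the hole differs each time.
- peg_head (a point): Middle of the stuck peg's square wooden head, 24 x 24 mm, 30 mm tall; at the start 30 mm out from the board's face, sides along the board's x and y within 0.1 rad. z runs out along the peg, square to the board but for 3 mm of play; turn it about the hole's own axis. Below is a 14 mm round shank, tip 74 mm from this point; a 27 mm long, 6 mm steel cross pin lies along the peg's y, 70 mm from it.
- peg: The same peg, 45 g, origin at its tip, z towards the head. A straight pull stops within 5 mm. Turned 0.35 to 1.0 rad counter-clockwise from straight (unknown; feel for it; 0.2 rad either way is let by) it rises past the lowest ring, about 15 mm to the next; turn it 1.1 rad back for that, then forth again. After 45 mm it is clear. 5 to 10 N of pull will do; ease it to turn; over 60 N is wrenching.
- board: The easel's sloping wooden board, 150 mm wide, fixed to the table, facing more or less to the robot's right (-y). Origin at the hole's mouth; x up the slope, y across, z out of the face (sideways and up); the face rises 35 degrees from the table. It reaches 88 mm up the slope and 80 mm down to the inner face of the ledge, a lip 13 mm thick standing 20 mm off the face.
- tray: Open steel tray fixed to the table, 150 x 130 mm outside, 35 mm high, walls and floor 4 mm or less; origin at the centre of its underside. It may stand on either side of the easel.
- panel_centre (a point): Centre (half-way up) of the loose wooden painting panel, 160 mm long (its x), 60 mm wide (its y), 18 mm thick (its z, painted side up), 120 g. It lies flat on two fixed wooden battens 14 mm high that stand under it across its length, 50 mm either side of its middle, 120 mm long and 12 mm wide. It may be on either side of the easel.
- panel: The same panel; origin at the centre of its underside.
- ink: Bystander: blue ink bottle, 56 mm across, 170 mm tall, origin under its base.
- glass: Bystander: drinking glass, 72 mm across, 110 mm tall, origin under its base.
- tape: Bystander: roll of paper tape lying flat, 90 mm across, 30 mm tall, origin under its centre.
Things that resemble listed ones, but are neither listed nor needed, are in the scene too. Of the things that look like the panel, the larger one is meant. Of the things shaped like the part that bears hole, the wooden one is meant.

How it is judged:
On the way, in this order (a step that is already met when the one before it is completed fails the run):
1. the peg is drawn clear of its hole (z of peg in the frame of hole above 0.003 m), for 0.1 s.
2. the peg lies in the tray, let go and at rest (x of peg_head in the frame of tray between -0.085 and 0.085 m and y of peg_head in the frame of tray between -0.075 and 0.075 m and x of peg in the frame of tray between -0.085 and 0.085 m and y of peg in the frame of tray between -0.075 and 0.075 m and height (world z) of peg_head below 0.09 m and contact force between the fingers and peg below 0.05 N and linear speed of peg below 0.05 m/s), for 0.2 s.
At the end, for the whole second after the job is handed in: The peg lies at rest within the tray's walls or on them; the panel lies still on the easel, its back flat on the board (3.4 degrees), long side up the slope (5.7 degrees), its lower edge within 6 mm of the ledge and its middle within 15 mm sideways of the hole (x of peg_head in the frame of tray between -0.085 and 0.085 m and y of peg_head in the frame of tray between -0.075 and 0.075 m and x of peg in the frame of tray between -0.085 and 0.085 m and y of peg in the frame of tray between -0.075 and 0.075 m and height (world z) of peg_head below 0.09 m and x of panel_centre in the frame of hole between -0.004 and 0.006 m and y of panel_centre in the frame of hole between -0.015 and 0.015 m and z of panel_centre in the frame of hole between 0.005 and 0.012 m and angle between the z axis of panel and the z axis of board, either way round below 0.06 rad and angle between the x axis of panel and the x axis of board, either way round below 0.1 rad and linear speed of panel below 0.02 m/s and linear speed of peg below 0.05 m/s); the robot touches nothing.
It fails at once if the peg is wrenched: more than 60 N between peg and easel (contact force between peg and board above 60 N).
It fails at once if the ink bottle is moved by more than 30 mm (distance of ink from where it was at the start of the episode above 0.03 m).
It fails at once if the glass is moved by more than 30 mm (distance of glass from where it was at the start of the episode above 0.03 m).
It fails at once if the tape roll is moved by more than 30 mm (distance of tape from where it was at the start of the episode above 0.03 m).
It also fails if it takes over 72 s, if anything falls off the work surface, if the arm or the gripper's body presses on something with over 40 N, if the wrist force passes 120 N, or if a joint passes its speed limit or range.

## Working session

There is one attempt and no reset: what is moved stays moved. The work goes in short steps, Python scripts to look and compute and a shell command to move; the robot and the scene stay as the last step left them, time stands still between calls to the robot, and variables do not carry over. Pictures are saved under pics/ and viewed, at most 13 in all, crops included, and the job is handed in when it is done.

```bash
mkdir -p pics; ls; python3 - <<'E'
from cell import bot, eyes
import cv2,numpy as np
o=bot.get_obs();print({k:np.round(v,3) for k,v in o.items()})
ims=[]
for n in("side","top"):
    c=eyes.capture(n);np.savez(f'pics/{n}0.npz',**c)
    cv2.imwrite(f'pics/{n}0.png',c['color'][...,::-1])
    print(n,c['K'],np.round(c['camera_from_world'],3), (c['range_z']>0).mean())
E
```

```text
pics
{'clock': np.float64(0.0), 'qpos': array([-1.248,  0.334,  0.04 ,  1.466, -0.013,  1.343, -0.059]), 'qd': array([ 0.001, -0.001,  0.001, -0.001, -0.001, -0.001, -0.001]), 'tau': array([ 0.0000e+00, -6.5856e+01,  1.3650e+00, -4.0556e+01,  1.7000e-02,
        1.3000e-02,  0.0000e+00]), 'tool_pos': array([0.266, 0.593, 0.223]), 'orientation': array([ 0.209,  0.978, -0.001, -0.   ]), 'contact_force': array([ 0.5  , -1.181, -0.602]), 'torque': array([-0.012,  0.059, -0.022]), 'grasp_force': np.float64(0.0), 'opening': np.float64(1.0)}
side [[373.19934197   0.         324.69274958]
 [  0.         373.19934197 193.3649565 ]
 [  0.           0.           1.        ]] [[ 0.992 -0.124 -0.01  -0.563]
 [ 0.076  0.537  0.84  -0.089]
 [-0.099 -0.834  0.542 -1.111]
 [ 0.     0.     0.     1.   ]] 0.99622265625
top [[466.3194066    0.         313.34860429]
 [  0.         466.3194066  204.92868617]
 [  0.           0.           1.        ]] [[-0.004 -1.    -0.009 -0.046]
 [ 0.996 -0.005  0.086 -0.562]
 [-0.086 -0.008  0.996 -1.245]
 [ 0.     0.     0.     1.   ]] 0.99595703125
```

View pics/top0.png

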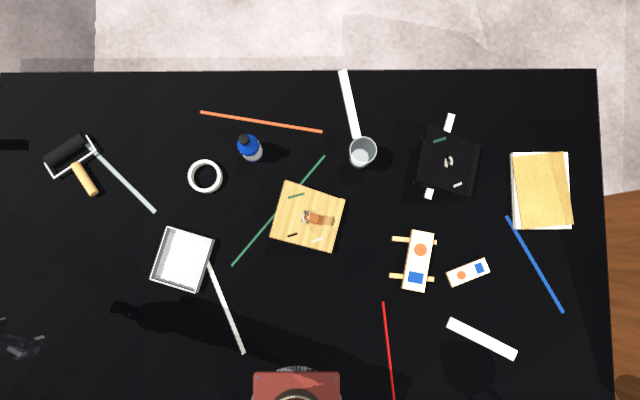

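View pics/side0.png

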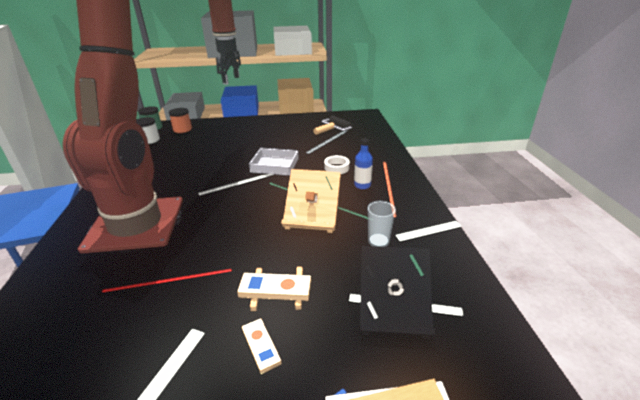

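Top view: wooden easel board about (308,217) with the peg head at about (310,217), tray (182,258), panel (417,262) on battens, ink (249,148), glass (362,152) and tape (205,176). The decoys are the black easel (449,160) and the small panel (468,272). The side view shows the same layout.

```bash
cat > h.py <<'E'
import numpy as np,cv2
from scipy.spatial.transform import Rotation as R
def cloud(c):
    K=c['K'];z=c['range_z'].astype(float);v,u=np.mgrid[:z.shape[0],:z.shape[1]]
    p=np.stack([(u-K[0,2])/K[0,0]*z,-(v-K[1,2])/K[1,1]*z,-z],-1)
    T=np.linalg.inv(c['camera_from_world']);return p@T[:3,:3].T+T[:3,3]
def proj(c,P):
    T=c['camera_from_world'];q=np.atleast_2d(P)@T[:3,:3].T+T[:3,3];K=c['K']
    return np.c_[K[0,2]+K[0,0]*q[:,0]/-q[:,2],K[1,2]-K[1,1]*q[:,1]/-q[:,2]]
def rays(c,uv):
    K=c['K'];uv=np.atleast_2d(uv).astype(float);T=np.linalg.inv(c['camera_from_world'])
    d=np.c_[(uv[:,0]-K[0,2])/K[0,0],-(uv[:,1]-K[1,2])/K[1,1],-np.ones(len(uv))]@T[:3,:3].T
    return T[:3,3],d
def onz(c,uv,z):
    o,d=rays(c,uv);return o+d*((z-o[2])/d[:,2])[:,None]
E
python3 - <<'E'
from h import *
np.set_printoptions(precision=4,suppress=True)
for n in("top","side"):
    c=dict(np.load(f'pics/{n}0.npz'));P=cloud(c);col=c['color'].astype(int)
    hsv=cv2.cvtColor(c['color'],cv2.COLOR_RGB2HSV)
    box={'top':(262,352,170,260),'side':(280,345,165,235)}[n]
    m=np.zeros(P.shape[:2],bool);m[box[2]:box[3],box[0]:box[1]]=1
    # table height check
    tb=P[330:360,480:540] if n=='top' else P[250:270,180:220]
    print(n,'table z',np.median(tb[...,2]))
    w=m&(hsv[...,1]>60)&(hsv[...,2]>90)&(hsv[...,0]>8)&(hsv[...,0]<30)&(P[...,2]>.01)
    Q=P[w]
    # ransac-ish plane: iterative
    idx=np.ones(len(Q),bool)
    for _ in range(12):
        A=np.c_[Q[idx][:,:2],np.ones(idx.sum())];s=np.linalg.lstsq(A,Q[idx][:,2],rcond=None)[0]
        r=Q[:,2]-np.c_[Q[:,:2],np.ones(len(Q))]@s;idx=abs(r)<max(.004,.02*.8**_)
    nrm=np.array([-s[0],-s[1],1]);nrm/=np.linalg.norm(nrm)
    print('n',nrm,'tilt',np.degrees(np.arccos(nrm[2])),'az',np.degrees(np.arctan2(nrm[1],nrm[0])),'std',r[idx].std(),idx.sum())
    d=(P-np.r_[0,0,s[2]])@nrm
    z=nrm;x=np.array([0,0,1])-nrm*nrm[2];x/=np.linalg.norm(x);y=np.cross(z,x)
    B=np.array([x,y,z])
    face=m&(abs(d)<.004)
    F=(P[face])@B.T
    print('x range',np.percentile(F[:,0],[1,99]),'y',np.percentile(F[:,1],[1,99]),'zlev',np.r_[0,0,s[2]]@nrm)
    pts=m&(d>.033)&(d<.06)
    G=P[pts]@B.T;print('head pts',len(G),G.mean(0),np.percentile(G,[3,97],axis=0), 'world',P[pts].mean(0))
    x3,x4=np.percentile(F[:,0],[1,99]);yy=np.percentile(F[:,1],[1,99])
    print('xmid world',(np.array([x3+.080,yy.mean(),np.r_[0,0,s[2]]@nrm]))@B)
    ims=c['color'].copy()
E
```

```text
top table z 0.0009414717214484281
n [-0.1509 -0.5501  0.8213] tilt 34.78205296767332 az -105.34052184154834 std 0.001933756673486797 2608
x range [0.0039 0.2155] y [-0.6202 -0.4413] zlev -0.007341964788079279
head pts 96 [ 0.1211 -0.5171  0.0352] [[ 0.1065 -0.5284  0.0265]
 [ 0.1313 -0.5061  0.0408]] world [ 0.5197 -0.0602  0.098 ]
xmid world [ 0.5312 -0.0699  0.0419]
side table z -0.0004607487264164378
n [-0.1487 -0.5489  0.8225] tilt 34.66165598925113 az -105.15658907732983 std 0.0019142421197315008 2165
x range [0.0099 0.2111] y [-0.5891 -0.441 ] zlev -0.006612082765446689
head pts 73 [ 0.112  -0.5155  0.037 ] [[ 0.1018 -0.5266  0.0314]
 [ 0.124  -0.5037  0.0412]] world [ 0.5162 -0.0662  0.0941]
xmid world [ 0.5174 -0.0596  0.0457]
```

```bash
python3 - <<'E'
from h import *
np.set_printoptions(precision=4,suppress=True)
c=dict(np.load('pics/top0.npz'));P=cloud(c);hsv=cv2.cvtColor(c['color'],cv2.COLOR_RGB2HSV);I=c['color']
def blob(box,mask,name):
    m=np.zeros(mask.shape,np.uint8);m[box[2]:box[3],box[0]:box[1]]=mask[box[2]:box[3],box[0]:box[1]]
    k,l,st,ce=cv2.connectedComponentsWithStats(m);i=1+np.argmax(st[1:,4]);mm=l==i
    Q=P[mm];zt=np.percentile(Q[:,2],90);r=cv2.minAreaRect(Q[:,:2].astype(np.float32)*1000)
    print(name,st[i,4],'rect mm',np.round(r[0],1),np.round(r[1],1),round(r[2],1),'z10/50/90',np.percentile(Q[:,2],[10,50,90]));return mm
Z=P[...,2]
blob((140,222,215,300),(Z>.02).astype(np.uint8),'tray walls')
blob((388,440,225,300),(Z>.024).astype(np.uint8),'panel')
blob((180,228,155,200),(Z>.015).astype(np.uint8),'tape')
blob((230,275,125,170),(Z>.03).astype(np.uint8),'ink')
blob((340,385,125,170),(Z>.03).astype(np.uint8),'glass')
blob((388,440,225,300),((Z>.005)).astype(np.uint8),'panel+battens')
cv2.imwrite('pics/crop1.png',np.hstack([cv2.resize(I[170:262,260:354],None,fx=5,fy=5)[...,::-1],cv2.resize(I[225:300,385:440],(330,460))[...,::-1]]))
E
```

```text
tray walls 507 rect mm [399.7 167.5] [435.  167.3] 82.2 z10/50/90 [0.0235 0.0331 0.0374]
panel 1388 rect mm [ 435.2 -209.6] [301.6 159.9] 79.0 z10/50/90 [0.0296 0.0328 0.0362]
tape 383 rect mm [578.6 106.6] [406.9  87.9] 65.1 z10/50/90 [0.0231 0.0296 0.0334]
ink 503 rect mm [586.9  47.6] [338.4  55.1] 29.4 z10/50/90 [0.0608 0.1154 0.1697]
glass 449 rect mm [ 599.8 -113.6] [ 70.4 305. ] 56.7 z10/50/90 [0.0419 0.0891 0.1118]
panel+battens 1629 rect mm [ 429.7 -219.1] [322.7 162.5] 80.3 z10/50/90 [0.016  0.0323 0.0359]
```

View pics/crop1.png

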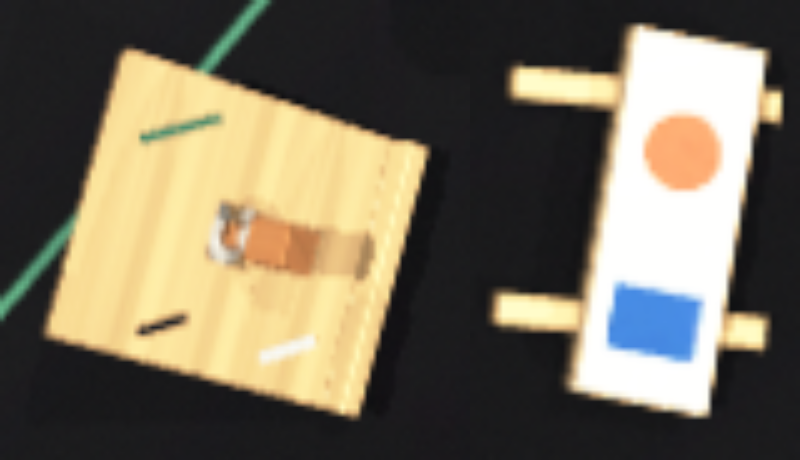

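Crop: the board's upper corners are at about top px (285,180) and (269,237). The peg's head is brown, with its top face near (310,217), and there is pale crust around the hole near (306,217). The panel lies on its battens with its long side close to world x.

```bash
python3 - <<'E'
from h import *
np.set_printoptions(precision=4,suppress=True)
az=np.radians(-105.25);t=np.radians(35)
z=np.array([np.sin(t)*np.cos(az),np.sin(t)*np.sin(az),np.cos(t)]);x=np.array([0,0,1])-z*z[2];x/=np.linalg.norm(x);y=np.cross(z,x);B=np.array([x,y,z])
print(B)
for n in('top','side'):
    c=dict(np.load(f'pics/{n}0.npz'));P=cloud(c);hsv=cv2.cvtColor(c['color'],cv2.COLOR_RGB2HSV)
    box={'top':(262,352,170,260),'side':(280,345,165,235)}[n]
    m=np.zeros(P.shape[:2],bool);m[box[2]:box[3],box[0]:box[1]]=1;m&=c['range_z']>0
    w=m&(hsv[...,1]>60)&(hsv[...,2]>110)&(hsv[...,0]>8)&(hsv[...,0]<32)&(P[...,2]>.012)
    h=np.median((P[w]@z));print(n,'h',h)
    k=w.astype(np.uint8);k=cv2.morphologyEx(k,cv2.MORPH_CLOSE,np.ones((7,7)))
    cn=max(cv2.findContours(k,cv2.RETR_EXTERNAL,cv2.CHAIN_APPROX_NONE)[0],key=cv2.contourArea)[:,0]
    o,d=rays(c,cn);Q=o+d*((h-o@z)/(d@z))[:,None];q=Q@B.T
    r=cv2.minAreaRect(q[:,:2].astype(np.float32)*1000);print('rect',r)
    xm=np.percentile(q[:,0],96);mid=q[(q[:,0]>xm-.1)&(q[:,0]<xm-.02)];yc=mid[:,1];s=yc>yc.mean()
    print('xtop',xm,'y sides',np.median(yc[s]),np.median(yc[~s]))
    yc=(np.median(yc[s])+np.median(yc[~s]))/2;print('hole',np.array([xm-.088,yc,h])@B)
    # head: top face points
    dd=P@z-h;b=m&(dd>.038)&(dd<.055)
    print('head top',b.sum(),np.median(P[b]@B.T,0)-[xm-.088,yc,h], np.median(P[b],0))
    if n=='top':
        v=c['range_z']>0;Z=P[...,2]
        for nm,bx,lo,hi in(('tray',(140,222,215,300),.02,.05),('panel',(388,440,225,300),.026,.045)):
            mm=np.zeros(Z.shape,np.uint8);mm[bx[2]:bx[3],bx[0]:bx[1]]=1
            mm=((mm>0)&v&(Z>lo)&(Z<hi)).astype(np.uint8)
            if nm=='panel': mm=cv2.morphologyEx(mm,cv2.MORPH_OPEN,np.ones((3,3)))
            kk,l,st,ce=cv2.connectedComponentsWithStats(mm);i=1+np.argmax(st[1:,4]);ys,xs=np.where(l==i)
            uv=np.c_[xs,ys];zz=.035 if nm=='tray' else .032
            r=cv2.minAreaRect((onz(c,uv,zz)[:,:2]*1000).astype(np.float32));print(nm,r)
        wp=(hsv[...,2]>150)&(np.arange(640)>388)[None]&(np.arange(640)<440)[None]&(np.arange(400)>225)[:,None]&(np.arange(400)<300)[:,None]
E
```

```text
[[ 0.2155  0.7903  0.5736]
 [-0.9648  0.263   0.    ]
 [-0.1509 -0.5534  0.8192]]
top h -0.007066129252113942
rect ((120.58634948730469, -518.7122802734375), (201.4742431640625, 151.4674072265625), 0.056415509432554245)
xtop 0.22086797393941243 y sides -0.4441020690267484 -0.5915887735049703
hole [ 0.5293 -0.0273  0.0704]
head top 78 [-0.0129 -0.      0.0438] [ 0.5193 -0.0612  0.0995]
tray ((418.4540100097656, 305.60906982421875), (133.50718688964844, 150.67929077148438), 73.0249252319336)
panel ((412.2965393066406, -327.6100769042969), (60.87196350097656, 159.85691833496094), 78.7442855834961)
side h -0.007493517198490838
rect ((122.48419952392578, -513.7362670898438), (154.9379425048828, 181.5879364013672), 89.6696548461914)
xtop 0.21259045707683008 y sides -0.44126598897775055 -0.5895693659047456
hole [ 0.5252 -0.033   0.0653]
head top 70 [-0.0119 -0.0003  0.0435] [ 0.5157 -0.0666  0.0949]
```

```bash
cat >> h.py <<'E'
az=np.radians(-105.25);t=np.radians(35)
bz=np.array([np.sin(t)*np.cos(az),np.sin(t)*np.sin(az),np.cos(t)]);bx=np.array([0,0,1])-bz*bz[2];bx/=np.linalg.norm(bx);by=np.cross(bz,bx);B=np.array([bx,by,bz])
Rt=np.c_[bx,-by,-bz]
def delta(o,pos,Rm):
    R0=R.from_quat(o['orientation']);print('shift mm',np.round((np.array(pos)-o['tool_pos'])*1000,1),'turn deg',np.round((R.from_matrix(Rm)*R0.inv()).as_rotvec(degrees=True),2))
E
python3 - <<'E'
from h import *
from cell import bot
o=bot.get_obs();H=np.array([.122,-.517,-.007])@B;print(H)
delta(o,H+bz*.18,Rt)
E
```

```text
[ 0.52613756 -0.03569597  0.06424226]
shift mm [ 233.  -727.9  -10.9] turn deg [ 34.42  16.16 -78.39]
```

```bash
python3 -m jog '[[[60,40,-10,40,0,0,0],[60,60,-60,60,0,0,-10],[60,80,-120,60,3,1,-20],[60,100,-180,60,6,2,-26],[60,120,-240,60,10,4,-33],[60,130,-280,60,14,6,-40],[60,140,-320,60,18,8,-47],[60,155,-360,60,22,10,-54],[60,170,-400,60,26,12,-60],[60,180,-440,60,29,13,-66],[60,190,-480,60,32,15,-73],[60,200,-520,60,34.4,16.2,-78.4],[60,210,-560,50,34.4,16.2,-78.4],[60,220,-600,40,34.4,16.2,-78.4],[60,225,-640,20,34.4,16.2,-78.4],[60,230,-680,0,34.4,16.2,-78.4],[60,233,-728,-11,34.4,16.2,-78.4],[60,233,-728,-11,34.4,16.2,-78.4],[60,233,-728,-11,34.4,16.2,-78.4]]]'
python3 - <<'E'
from h import *
from cell import bot,eyes
o=bot.get_obs();print(np.round(o['qpos'],2),o['contact_force'],o['torque'])
c=eyes.capture('wrist');np.savez('pics/w1.npz',**c);cv2.imwrite('pics/w1.png',c['color'][...,::-1]);print(c['K'],(c['range_z']>0).mean(),c['camera_from_world'])
E
```

```text
clock: 1.68
tool_pos: [0.4967, -0.1152, 0.2185]
orientation: [0.757, 0.58, 0.24, -0.182]
contact_force: [1.2, 1.6, 1.6]
opening: 0.699
grasp_force: 0.0
[-0.4   0.3   1.13  1.86 -0.8   1.53  0.68] [1.16798961 1.59928509 1.57431456] [-0.52401958  0.07799957 -0.04481116]
[[309.70691629   0.         315.1968858 ]
 [  0.         309.70691629 201.49540717]
 [  0.           0.           1.        ]] 0.9960078125 [[ 0.96521568 -0.261452    0.00124026 -0.50989557]
 [ 0.25066215  0.92671025  0.2799582  -0.10910953]
 [-0.07434499 -0.26990916  0.96001139 -0.37385133]
 [ 0.          0.          0.          1.        ]]
```

View pics/w1.png

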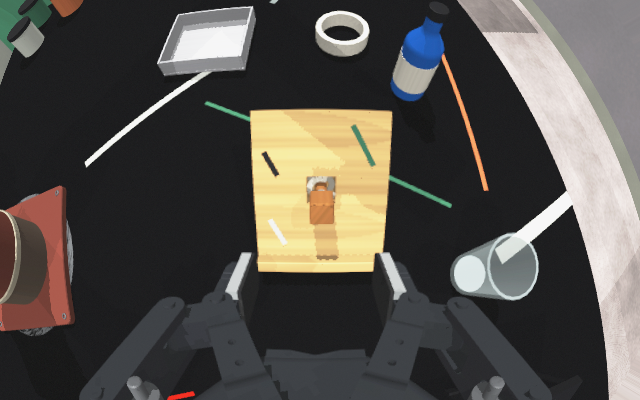

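The wrist view shows the board (250–392, 110–272), the peg head's top face at about (321,212), the shank at (320,190) and the crusted hole at about (321,186).

```bash
cat >> h.py <<'E'
def wrays(c,uv):
    K=c['K'];uv=np.atleast_2d(uv).astype(float);a=(uv-K[:2,2])/K[0,0];th=np.linalg.norm(a,axis=1)+1e-9
    s=np.sin(th)/th;d=np.c_[a[:,0]*s,-a[:,1]*s,-np.cos(th)]
    T=np.linalg.inv(c['camera_from_world']);return T[:3,3],d@T[:3,:3].T,-d[:,2]
def wcloud(c):
    z=c['range_z'];v,u=np.mgrid[:z.shape[0],:z.shape[1]]
    o,d,cz=wrays(c,np.c_[u.ravel(),v.ravel()]);return (o+d*(z.ravel()/np.maximum(cz,.05))[:,None]).reshape(*z.shape,3)
def onplane(c,uv,h):
    o,d,_=wrays(c,uv);return (o+d*((h-o@bz)/(d@bz))[:,None])@B.T
E
python3 - <<'E'
from h import *
np.set_printoptions(precision=4,suppress=True)
c=dict(np.load('pics/w1.npz'));P=wcloud(c);hsv=cv2.cvtColor(c['color'],cv2.COLOR_RGB2HSV)
m=np.zeros((400,640),bool);m[100:280,240:400]=1
w=m&(hsv[...,0]>15)&(hsv[...,0]<32)&(hsv[...,1]>60)&(hsv[...,2]>120)&(P[...,2]>.02)
Q=P[w];
A=np.c_[Q[:,:2],np.ones(len(Q))];idx=np.ones(len(Q),bool)
for i in range(8):
    s=np.linalg.lstsq(A[idx],Q[idx,2],rcond=None)[0];idx=abs(Q[:,2]-A@s)<max(.004,.015*.7**i)
n=np.r_[-s[0],-s[1],1];n/=np.linalg.norm(n);h=np.median(Q[idx]@bz)
print('tilt',np.degrees(np.arccos(n[2])),'az',np.degrees(np.arctan2(n[1],n[0])),'h',h)
print('edges: top L,R',onplane(c,[[250,111],[391,111]],h)); print('mid row 180 sides',onplane(c,[[253,180],[388,180]],h))
for u in range(256,390,30):
  pass
br=m&(hsv[...,0]<14)&(hsv[...,1]>130)&(hsv[...,2]>90)
ys,xs=np.where(br);print('brown',xs.min(),xs.max(),ys.min(),ys.max(),br.sum())
d=P@bz-h;tp=m&(d>.036)&(d<.056)
ys,xs=np.where(tp);print('top px',np.percentile(xs,[2,98]),np.percentile(ys,[2,98]),'med board',np.median(P[tp]@B.T,0),np.percentile(P[tp]@B.T,[5,95],axis=0))
I=c['color'];cv2.imwrite('pics/crop2.png',cv2.resize(I[165:275,270:380],(600,600),interpolation=cv2.INTER_CUBIC)[...,::-1])
E
```

```text
tilt 35.00055940660959 az -105.03650354607201 h -0.007575640665273634
edges: top L,R [[ 0.2144 -0.4407 -0.0076]
 [ 0.2152 -0.5898 -0.0076]]
mid row 180 sides [[ 0.1386 -0.4409 -0.0076]
 [ 0.139  -0.5904 -0.0076]]
brown 310 333 183 223 519
top px [310. 333.] [198. 223.] med board [ 0.1194 -0.5162  0.0369] [[ 0.1068 -0.5261  0.0306]
 [ 0.1287 -0.5055  0.039 ]]
```

View pics/crop2.png

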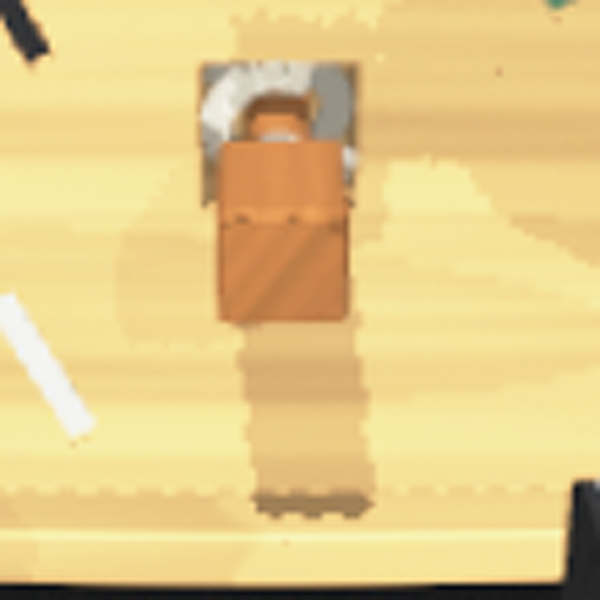

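The crop shows the head's outer face at wrist px u 310–334, v 206–224, with no visible rotation from the board's axes. The upslope side face sits above it, and then the shank and hole.

```bash
python3 - <<'E'
from h import *
from cell import bot
np.set_printoptions(precision=4,suppress=True)
c=dict(np.load('pics/w1.npz'));f=600/110
q=onplane(c,np.array([[218,222],[348,222],[348,320],[218,320]])/f+[270,165],-.0075+.045);print(q,q.mean(0)-[.1268,-.5155,-.0075])
print('hole square',onplane(c,np.array([[202,62],[358,62]])/f+[270,165],-.0075)-[.1268,-.5155,-.0075])
o=bot.get_obs();print(o['tool_pos'],o['tool_pos']@B.T-[.1268,-.5155,-.0075])
hc=q.mean(0);hc[2]=-.0075+.03+.002-.0   # TCP 2 mm ahead of grasp point -> deeper
hc[2]=-.0075+.028+.004
delta(o,(hc+[0,0,.07])@B,Rt);delta(o,hc@B,Rt)
E
```

```text
[[ 0.1247 -0.5046  0.0375]
 [ 0.1247 -0.5276  0.0375]
 [ 0.1059 -0.528   0.0375]
 [ 0.1059 -0.5045  0.0375]] [-0.0115 -0.0007  0.045 ]
hole square [[ 0.0157  0.0148  0.    ]
 [ 0.0158 -0.0163  0.    ]]
[ 0.4951 -0.1252  0.2101] [0.0015 0.0049 0.1742]
shift mm [ 13.5  28.2 -66.6] turn deg [ 0.54 -0.64  0.55]
shift mm [  24.    67.  -123.9] turn deg [ 0.54 -0.64  0.55]
```

```bash
python3 - <<'E'
from h import *
np.set_printoptions(precision=4,suppress=True)
c=dict(np.load('pics/w1.npz'));P=wcloud(c)@B.T-[.1268,-.5155,-.0075]
for v in range(184,230,2): 
    s=P[v:v+2,313:331].reshape(-1,3);print(v,np.median(s,0),c['color'][v,322])
E
```

```text
184 [ 0.0038 -0.0011 -0.0105] [132  89  53]
186 [ 0.0032 -0.0011 -0.0048] [213 139  79]
188 [ 0.002  -0.001   0.0001] [221 156 102]
190 [ 0.0041 -0.0007  0.0147] [200 180 160]
192 [ 0.0049 -0.0006  0.0247] [220 145  84]
194 [ 0.0037 -0.0005  0.0278] [220 148  84]
196 [ 0.0032 -0.0004  0.033 ] [220 144  83]
198 [ 0.0022 -0.0003  0.0362] [221 145  85]
200 [0.0016 0.0002 0.0407] [220 144  83]
202 [ 0.001  -0.0002  0.0447] [220 148  84]
204 [-0.0005 -0.0002  0.046 ] [223 149  85]
206 [-0.0024 -0.0002  0.0462] [204 133  77]
208 [-0.0047 -0.0002  0.0454] [203 132  76]
210 [-0.0069 -0.0003  0.0455] [209 136  79]
212 [-0.0093 -0.0003  0.0448] [208 134  79]
214 [-0.0114 -0.0003  0.0444] [191 127  72]
216 [-0.0136 -0.0004  0.044 ] [190 126  72]
218 [-0.016  -0.0004  0.0435] [194 127  74]
220 [-0.0182 -0.0004  0.0433] [201 131  76]
222 [-0.0205 -0.0004  0.0429] [201 131  77]
224 [-0.0409 -0.0014 -0.0002] [224 180 117]
226 [-0.0435 -0.0015 -0.0001] [230 192 125]
228 [-0.0458 -0.0015 -0.0001] [230 193 125]
```

```bash
cat >> h.py <<'E'
H=np.array([.1268,-.5155,-.0075])
def tilt(a): # tool tilted with peg leaning downslope by a
    pz=np.cos(a)*bz-np.sin(a)*bx;px=np.cos(a)*bx+np.sin(a)*bz;return np.c_[px,-by,-pz],pz
E
python3 - <<'E'
from h import *
from cell import bot
o=bot.get_obs();Rm,pz=tilt(.15);hc=(H+[-.008,-.0003,.0297])@B-pz*.002
delta(o,hc+pz*.06,Rm);delta(o,hc,Rm)
E
```

```text
shift mm [ 14.3  32.5 -81.8] turn deg [ 8.83 -2.94  0.51]
shift mm [  25.1   72.4 -125.2] turn deg [ 8.83 -2.94  0.51]
```

```bash
python3 -m jog '[[[60,6,12,-30,4,-1,0.2],[60,14,32,-82,8.8,-3,0.5],[60,14,32,-82,8.8,-3,0.5],[60,14,32,-82,8.8,-3,0.5],[60,14,32,-82,8.8,-3,0.5],[60,14,32,-82,8.8,-3,0.5]]]'
python3 - <<'E'
from h import *
from cell import bot
o=bot.get_obs();Rm,pz=tilt(.15);hc=(H+[-.008,-.0003,.0297])@B-pz*.002
delta(o,hc+pz*.06,Rm);delta(o,hc,Rm);print(o['qd'],o['contact_force'])
E
```

```text
clock: 2.23
tool_pos: [0.5112, -0.0828, 0.1392]
orientation: [0.732, 0.568, 0.302, -0.224]
contact_force: [0.5, 0.0, -0.3]
opening: 0.702
grasp_force: 0.0
shift mm [ -1.8  -9.9 -10.9] turn deg [-0.38  0.98 -0.49]
shift mm [  9.   30.  -54.3] turn deg [-0.38  0.98 -0.49]
[-0.00554807 -0.01778217  0.00546916 -0.00505607 -0.0084552  -0.00147323
  0.01386917] [ 0.47242753  0.02998283 -0.25024855]
```

```bash
python3 -m jog '[[[60,-2,-10,-11,0,0.5,-0.3],[60,-2,-10,-11,-0.4,1,-0.5],[60,-2,-10,-11,-0.4,1,-0.5],[60,-2,-10,-11,-0.4,1,-0.5]]]'
cat > d.py <<'E'
from h import *
from cell import bot
import sys
a,x,y,z=map(float,sys.argv[1:5]);g=float(sys.argv[5]) if len(sys.argv)>5 else 0
o=bot.get_obs();Rm,pz=tilt(a);Rm=R.from_rotvec(bz*np.radians(g)).as_matrix()@Rm
p=(H+np.array([x,y,z])/1000)@B-pz*.002
delta(o,p+pz*.06,Rm);delta(o,p,Rm)
print('board tcp',np.round((B@o['tool_pos']-H)*1000,1),'F board',np.round(B@o['contact_force'],1),'T',np.round(B@o['torque'],2),'grip',o['grasp_force'],o['opening'],np.round(o['qpos'],2))
R0=R.from_quat(o['orientation']).as_matrix();print('yaw',np.degrees(np.arctan2(-by@R0[:,0]*-1,bx@R0[:,0])),'lean',np.degrees(np.arcsin(bx@R0[:,2])), 'side', np.degrees(np.arcsin(by@R0[:,2])))
E
python3 d.py .15 -8 -.3 29.7
```

```text
clock: 2.57
tool_pos: [0.5091, -0.0922, 0.1274]
orientation: [0.738, 0.563, 0.295, -0.226]
contact_force: [0.5, -0.1, -0.4]
opening: 0.702
grasp_force: 0.0
shift mm [ 0.3 -0.4  0.9] turn deg [-0.06 -0.03  0.02]
shift mm [ 11.2  39.5 -42.5] turn deg [-0.06 -0.03  0.02]
board tcp [-16.9   0.1  86.1] F board [-0.2 -0.5 -0.3] T [-0.    0.73  0.02] grip 0.0 0.7021077626034579 [-0.21  0.51  0.97  1.94 -1.04  1.54  0.92]
yaw -0.04545053695916803 lean 8.642089819687927 side 0.02476942504466484
```

```bash
python3 -m jog '[[[60,4,13,-14,0,0,0],[60,8,27,-28,0,0,0],[60,11,39.5,-42.5,0,0,0],[60,11,39.5,-42.5,0,0,0],[60,11,39.5,-42.5,0,0,0]]]'; python3 d.py .15 -8 -.3 29.7; python3 - <<'E'
from h import *
from cell import eyes
c=eyes.capture('wrist');np.savez('pics/w2.npz',**c);cv2.imwrite('pics/w2.png',c['color'][130:380,140:500][...,::-1].repeat(2,0).repeat(2,1))
E
```

```text
clock: 2.98
tool_pos: [0.5192, -0.0523, 0.0836]
orientation: [0.738, 0.563, 0.294, -0.227]
contact_force: [0.4, -0.6, -0.3]
opening: 0.702
grasp_force: 0.0
shift mm [ -9.8 -40.3  44.8] turn deg [-0.12 -0.19 -0.01]
shift mm [ 1.  -0.4  1.3] turn deg [-0.12 -0.19 -0.01]
board tcp [-8.3  0.8 26.6] F board [-0.6 -0.6 -0. ] T [-0.01  0.74 -0.01] grip 0.0 0.7024408419794947 [-0.25  0.55  0.92  1.99 -1.12  1.46  0.94]
yaw -0.14244568402871668 lean 8.662742815616822 side 0.16920761930718523
```

View pics/w2.png

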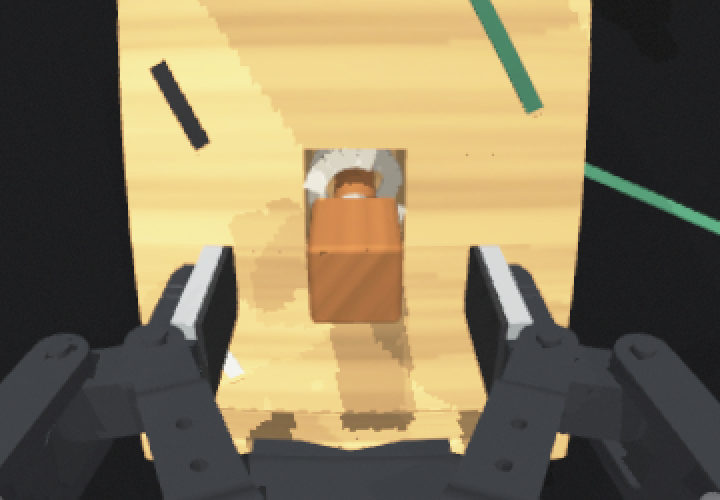

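The head is centred between the pads (head x 308–402 in the crop, pads at 235 and 465), with the peg leaning slightly down the slope. Next I close the gripper.

```bash
python3 -m jog '[[[20,0,0,0,0,0,0],[10,0,0,0,0,0,0],[10,0,0,0,0,0,0],[10,0,0,0,0,0,0],[10,0,0,0,0,0,0],[10,0,0,0,0,0,0]]]' 60; python3 d.py 0 0 0 30
```

```text
clock: 3.53
tool_pos: [0.5195, -0.0541, 0.0834]
orientation: [0.739, 0.562, 0.295, -0.226]
contact_force: [-1.3, -4.3, 6.8]
opening: 0.256
grasp_force: 58.9
shift mm [ -7.  -25.8  55.3] turn deg [-8.36  2.13  0.18]
shift mm [2.1 7.4 6.1] turn deg [-8.36  2.13  0.18]
board tcp [-9.8  0.1 27.4] F board [0.3 0.2 8.2] T [0.16 0.52 0.01] grip 58.94588828086853 0.2560492325299932 [-0.24  0.55  0.92  1.99 -1.12  1.46  0.94]
yaw -0.23112970440737418 lean 8.627041736896297 side 0.002234052114193352
```

```bash
python3 -m jog '[[[10,1,4,3,-4,1,0],[10,2,7,6,-8.4,2.1,0.2],[10,2,7,6,-8.4,2.1,0.2],[10,2,7,6,-8.4,2.1,0.2]]]'; python3 d.py 0 0 0 30; python3 - <<'E'
from h import *
print('1mm out',bz, 'ccw 10deg',bz*10)
E
```

```text
clock: 3.87
tool_pos: [0.5219, -0.0463, 0.09]
orientation: [0.757, 0.581, 0.239, -0.182]
contact_force: [-1.0, -4.8, 4.4]
opening: 0.253
grasp_force: 60.5
shift mm [ -9.4 -33.6  48.7] turn deg [ 0.13  0.1  -0.19]
shift mm [-0.3 -0.4 -0.5] turn deg [ 0.13  0.1  -0.19]
board tcp [ 0.7 -0.2 28.1] F board [-1.5 -0.3  6.4] T [-0.    1.07  0.02] grip 60.476921796798706 0.25346422239147715 [-0.42  0.46  1.01  2.   -1.01  1.33  0.8 ]
yaw 0.22705488614191544 lean -0.09662871678568102 side 0.004686540693304836
1mm out [-0.15086851 -0.55337928  0.81915204] ccw 10deg [-1.50868507 -5.53379275  8.19152044]
```

```bash
python3 -m jog '[[[10,-0.4,-1.6,2.4,0,0,0],[10,-0.8,-2.8,4,0,0,0],[10,-0.8,-2.8,4,0,0,0],[10,-0.8,-2.8,4,0,0,0]]]'; python3 d.py 0 0 0 30|tail -2
```

```text
clock: 4.2
tool_pos: [0.5202, -0.0488, 0.0925]
orientation: [0.758, 0.579, 0.238, -0.183]
contact_force: [0.3, 1.9, -2.1]
opening: 0.258
grasp_force: 60.5
board tcp [-0.3  0.8 31.8] F board [ 0.4  0.2 -2.8] T [-0.12  0.8   0.03] grip 60.487579107284546 0.2581009869228952 [-0.42  0.46  1.01  2.   -1.    1.34  0.8 ]
yaw 0.021197892141572194 lean -0.0011975839460085511 side 0.11967817857999771
```

```bash
python3 -m jog '[[[10,0.2,0.8,-1.2,-1,-3.9,5.7],[10,0.2,0.8,-1.2,-2,-7.5,11],[10,0.2,0.8,-1.2,-3,-11,16.4],[10,0.2,0.8,-1.2,-3.3,-12.2,18],[10,-0.3,-1.1,1.6,-3.3,-12.2,18],[10,-0.6,-2.2,3.3,-3.3,-12.2,18],[10,-0.6,-2.2,3.3,-3.3,-12.2,18],[10,-0.6,-2.2,3.3,-3.3,-12.2,18]]]'; python3 d.py 0 0 0 30|tail -2
```

```text
clock: 4.87
tool_pos: [0.5199, -0.0518, 0.0963]
orientation: [0.634, 0.713, 0.269, -0.134]
contact_force: [0.4, -2.1, -0.6]
opening: 0.26
grasp_force: 60.9
board tcp [-0.5  0.3 36.6] F board [-1.9 -0.9  0.6] T [-0.17  1.05  0.02] grip 60.8943772315979 0.2598494601999539 [-0.38  0.43  0.96  2.   -0.97  1.32  1.16]
yaw 21.954271028506053 lean -0.03927892508566168 side 0.0024335742750502065
```

```bash
python3 -m jog '[[[10,-0.3,-1.1,1.6,0,0,0],[10,-0.6,-2.2,3.3,0,0,0],[10,-0.8,-2.8,4.1,0,0,0],[10,-0.8,-2.8,4.1,0,0,0],[10,-0.8,-2.8,4.1,0,0,0]]]'; python3 d.py 0 0 0 30|tail -2
```

```text
clock: 5.28
tool_pos: [0.5191, -0.0542, 0.1004]
orientation: [0.633, 0.713, 0.269, -0.134]
contact_force: [1.1, -1.5, -0.7]
opening: 0.257
grasp_force: 60.9
board tcp [-0.2  0.4 41.4] F board [-1.3 -1.4  0.1] T [-0.1   0.96  0.01] grip 60.9004282951355 0.256714115331065 [-0.38  0.42  0.96  1.99 -0.96  1.33  1.15]
yaw 22.038792938019224 lean -0.016216536992102928 side 0.025290503542479352
```

```bash
python3 -m jog '[[[10,-0.3,-1.1,1.6,0,0,0],[10,-0.5,-1.7,2.5,0,0,0],[10,-0.5,-1.7,2.5,0,0,0]]]'|tail -3; python3 d.py 0 0 0 30|tail -2;python3 -m jog '[[[10,-0.3,-1.1,1.6,0,0,0],[10,-0.5,-1.7,2.5,0,0,0],[10,-0.5,-1.7,2.5,0,0,0]]]'|tail -3; python3 d.py 0 0 0 30|tail -2
```

```text
contact_force: [-0.3, 0.5, -1.1]
opening: 0.258
grasp_force: 60.8
board tcp [-0.1  0.6 44.5] F board [-0.4  0.5 -1.1] T [-0.06  0.81 -0.02] grip 60.82679629325867 0.25815347795666227 [-0.37  0.42  0.96  1.99 -0.95  1.33  1.15]
yaw 22.043374505551608 lean -0.00804252332918123 side 0.039552869835545346
contact_force: [2.3, 2.7, -6.0]
opening: 0.258
grasp_force: 60.2
board tcp [ 0.1  0.9 46.8] F board [-0.9 -1.5 -6.7] T [-0.36  0.86  0.04] grip 60.16045331954956 0.2575791738373739 [-0.37  0.41  0.97  1.99 -0.95  1.33  1.15]
yaw 22.05908636420989 lean -0.004825106367288669 side 0.08823482397661526
```

```bash
python3 -m jog '[[[10,0.5,1.7,-2.5,1,3.6,-5.4],[10,0.5,1.7,-2.5,2,7.3,-10.7],[10,0.5,1.7,-2.5,3,10.9,-16.1],[10,0.5,1.7,-2.5,4,14.5,-21.5],[10,0.5,1.7,-2.5,5,18.1,-26.8],[10,0.5,1.7,-2.5,5.9,21.8,-32.2],[10,0.5,1.7,-2.5,6.9,25.4,-37.6],[10,0.5,1.7,-2.5,7.9,29,-43],[10,0.5,1.7,-2.5,8.9,32.65,-48.3],[10,0.5,1.7,-2.5,8.9,32.65,-48.3],[10,0.2,0.6,-0.9,8.9,32.65,-48.3],[10,-0.2,-0.6,0.9,8.9,32.65,-48.3],[10,-0.5,-1.7,2.5,8.9,32.65,-48.3],[10,-0.5,-1.7,2.5,8.9,32.65,-48.3]]]'|tail -3; python3 d.py 0 0 0 30|tail -2
```

```text
contact_force: [-0.1, -0.4, -1.4]
opening: 0.257
grasp_force: 60.8
board tcp [-0.2  0.4 51.1] F board [-1.1 -0.  -0.9] T [-0.04  0.67  0.01] grip 60.812036991119385 0.2569596443646426 [-0.48  0.5   1.14  1.99 -1.03  1.42  0.19]
yaw -36.83035454470818 lean 0.0510327471727523 side -0.0015821596607730251
```

```bash
python3 -m jog '[[[10,-0.3,-1.1,1.6,0,0,0],[10,-0.6,-2.2,3.3,0,0,0],[10,-0.9,-3.3,4.9,0,0,0],[10,-1.2,-4.2,6.2,0,0,0],[10,-1.2,-4.2,6.2,0,0,0]]]'|tail -3; python3 d.py 0 0 0 30|tail -2;python3 -m jog '[[[10,-0.3,-1.1,1.6,0,0,0],[10,-0.6,-2.2,3.3,0,0,0],[10,-0.6,-2.2,3.3,0,0,0]]]'|tail -3; python3 d.py 0 0 0 30|tail -2
```

```text
contact_force: [-0.5, 0.1, 0.3]
opening: 0.256
grasp_force: 60.8
board tcp [-0.3  0.6 58.4] F board [0.1 0.5 0.3] T [ 0.02  0.66 -0.01] grip 60.80990552902222 0.2558451847227144 [-0.48  0.5   1.14  1.98 -1.01  1.43  0.18]
yaw -36.92229626882026 lean 0.03303429311431027 side 0.025581497153168445
contact_force: [1.1, 1.6, -3.9]
opening: 0.255
grasp_force: 61.4
board tcp [-0.1  0.9 61.7] F board [-0.7 -0.6 -4.2] T [-0.19  0.74  0.  ] grip 61.356199979782104 0.2549308153237648 [-0.48  0.49  1.15  1.98 -1.01  1.44  0.18]
yaw -36.92242937585445 lean 0.03349517152162598 side 0.08781071818783644
```

```bash
python3 -m jog '[[[10,0.5,1.7,-2.5,-1.05,-3.9,5.7],[10,0.5,1.7,-2.5,-2.1,-7.7,11.5],[10,0.5,1.7,-2.5,-3.2,-11.6,17.2],[10,0.5,1.7,-2.5,-4.2,-15.5,22.9],[10,0.5,1.7,-2.5,-5.3,-19.4,28.7],[10,0.5,1.7,-2.5,-6.3,-23.2,34.4],[10,0.5,1.7,-2.5,-7.4,-27.1,40.1],[10,0.5,1.7,-2.5,-8.4,-31,45.9],[10,0.5,1.7,-2.5,-9.5,-34.9,51.6],[10,0.5,1.7,-2.5,-9.5,-34.9,51.6],[10,0.2,0.6,-0.9,-9.5,-34.9,51.6],[10,-0.2,-0.6,0.9,-9.5,-34.9,51.6],[10,-0.5,-1.7,2.5,-9.5,-34.9,51.6],[10,-0.9,-3.3,4.9,-9.5,-34.9,51.6],[10,-0.9,-3.3,4.9,-9.5,-34.9,51.6]]]'|tail -3; python3 d.py 0 0 0 30|tail -2
```

```text
contact_force: [0.2, -0.6, -0.8]
opening: 0.257
grasp_force: 61.7
board tcp [-0.4  0.5 68.6] F board [-0.9 -0.3 -0.3] T [-0.1   0.93  0.08] grip 61.72144889831543 0.25729138874469165 [-0.36  0.39  0.97  1.97 -0.91  1.36  1.2 ]
yaw 26.0068804240995 lean -0.023189993757302175 side -0.0013593873067229956
```

```bash
python3 -m jog '[[[10,-1.2,-4.4,6.6,0,0,0],[10,-3,-11,16,0,0,0],[10,-6,-22,33,0,0,0],[10,-9,-33,50,0,0,0],[10,-12,-40,90,0,0,0],[10,-15,-40,110,0,0,0],[10,-15,-40,110,0,0,0]]]'; python3 d.py 0 0 0 30|tail -2
python3 - <<'E'
from h import *
from cell import bot
o=bot.get_obs();T=np.array([.4302,.3439,.016])+.0725*bz
delta(o,T+[0,0,.1],Rt);delta(o,T,Rt);delta(o,[o['tool_pos'][0],o['tool_pos'][1],.3],Rt)
E
```

```text
clock: 9.45
tool_pos: [0.5006, -0.1116, 0.2373]
orientation: [0.608, 0.735, 0.275, -0.121]
contact_force: [0.6, -1.0, -1.0]
opening: 0.257
grasp_force: 61.7
board tcp [ 29.    3.1 188.1] F board [-1.2 -0.8 -0.4] T [-0.05  0.64 -0.02] grip 61.709944009780884 0.25729769377538425 [-0.38  0.24  1.06  1.83 -0.76  1.52  1.06]
yaw 26.151152971836478 lean 0.030747489963578806 side -0.3442877576933868
shift mm [-81.4 415.4 -61.9] turn deg [  4.07  14.73 -21.22]
shift mm [ -81.4  415.4 -161.9] turn deg [  4.07  14.73 -21.22]
shift mm [ 0.   0.  62.7] turn deg [  4.07  14.73 -21.22]
```

```bash
python3 -m jog '[[[10,-5,10,20,0,0,0],[10,-15,40,40,1,3.5,-5],[10,-25,80,40,2,7,-10],[10,-35,120,40,3,10.5,-15],[10,-45,160,40,4,14.7,-21],[10,-50,200,40,4.1,14.7,-21.2],[10,-60,240,30,4.1,14.7,-21.2],[10,-65,280,20,4.1,14.7,-21.2],[10,-70,320,0,4.1,14.7,-21.2],[10,-75,360,-30,4.1,14.7,-21.2],[10,-81,400,-55,4.1,14.7,-21.2],[10,-81,415,-62,4.1,14.7,-21.2],[10,-81,415,-62,4.1,14.7,-21.2],[10,-81,415,-62,4.1,14.7,-21.2],[10,-81,415,-62,4.1,14.7,-21.2]]]'
python3 - <<'E'
from h import *
from cell import bot,eyes
o=bot.get_obs();T=np.array([.4302,.3439,.016])+.0725*bz
delta(o,T+[0,0,.1],Rt);delta(o,T,Rt);print(np.round(o['qpos'],2))
c=eyes.capture('wrist');np.savez('pics/w3.npz',**c);cv2.imwrite('pics/w3.png',c['color'][...,::-1])
c=eyes.capture('top');cv2.imwrite('pics/t3.png',c['color'][...,::-1])
E
```

```text
clock: 10.7
tool_pos: [0.417, 0.307, 0.1687]
orientation: [0.757, 0.58, 0.236, -0.186]
contact_force: [0.2, -0.9, -0.3]
opening: 0.256
grasp_force: 61.6
shift mm [ 2.3 -3.3  6.7] turn deg [-0.13 -0.39 -0.36]
shift mm [  2.3  -3.3 -93.3] turn deg [-0.13 -0.39 -0.36]
[-0.85 -0.16  0.43  2.24 -0.62  0.74 -0.27]
```

View pics/w3.png

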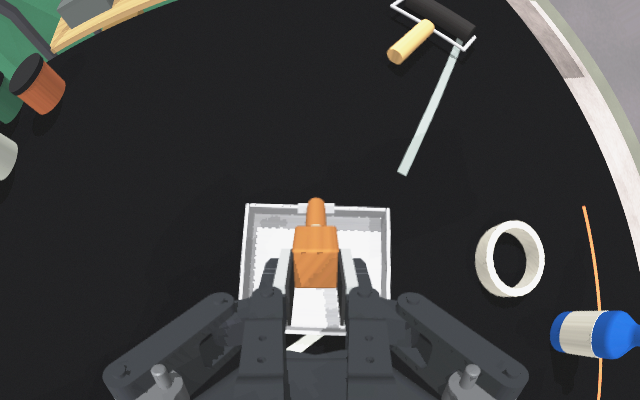

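The peg is held over the tray, which spans about (242–390, 205–330), and is square to its walls. I lower it and release.

```bash
python3 -m jog '[[[10,2,-3,-30,0,0,0],[10,2,-3,-60,0,0,0],[10,2,-3,-80,0,0,0],[10,2,-3,-90,0,0,0],[10,2,-3,-93,0,0,0],[10,2,-3,-93,0,0,0]]]'; python3 -m jog '[[[30,0,0,0,0,0,0],[45,0,0,0,0,0,0],[45,0,0,0,0,0,0],[45,0,0,0,0,0,0],[45,-3,-11,16,0,0,0],[45,-6,-22,33,0,0,0],[45,-9,-33,60,0,0,0],[45,-12,-44,90,0,0,0],[45,-12,-44,120,0,0,0],[45,-12,-44,120,0,0,0]]]'
python3 - <<'E'
from h import *
from cell import bot,eyes
c=eyes.capture('wrist');cv2.imwrite('pics/w4.png',c['color'][...,::-1])
c2=eyes.capture('top');np.savez('pics/t4.npz',**c2)
E
```

```text
clock: 11.3
tool_pos: [0.4215, 0.3022, 0.0773]
orientation: [0.758, 0.578, 0.238, -0.186]
contact_force: [0.0, -0.4, 0.3]
opening: 0.255
grasp_force: 61.7
clock: 12.13
tool_pos: [0.4119, 0.2594, 0.2042]
orientation: [0.756, 0.578, 0.243, -0.185]
contact_force: [0.8, 0.1, 0.3]
opening: 0.525
grasp_force: 0.0
```

View pics/w4.png

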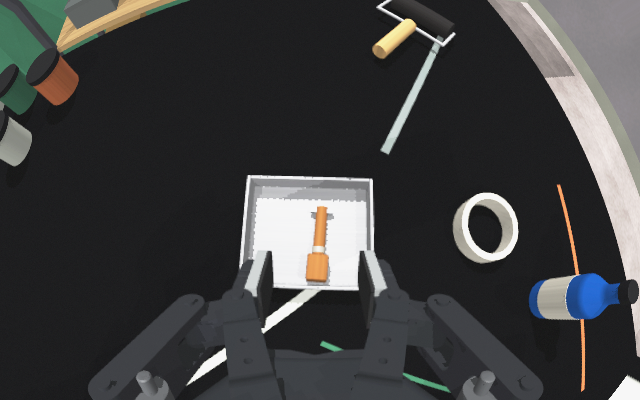

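The peg lies inside the tray, head at (317,267) and tip near (321,210). Next is the panel.

```bash
cat > p.py <<'E'
from h import *
from cell import bot
import sys
X,Y,Z,A=map(float,sys.argv[1:5]);a=np.radians(A);y=np.array([np.cos(a),np.sin(a),0]);z=np.array([0,0,-1.]);Rm=np.c_[np.cross(y,z),y,z]
o=bot.get_obs();delta(o,np.array([X,Y,Z])/1000,Rm);print(np.round(o['qpos'],2))
E
python3 p.py 412.3 -327.6 130 -101.26; python3 p.py 412.3 -327.6 130 78.74
```

```text
shift mm [   2.7 -587.   -69.1] turn deg [-20.6   32.88 -83.16]
[-0.79 -0.26  0.46  2.25 -0.53  0.84 -0.29]
shift mm [   2.7 -587.   -69.1] turn deg [-33.48 -20.98  90.59]
[-0.79 -0.26  0.46  2.25 -0.53  0.84 -0.29]
```

```bash
python3 -m jog '[[[85,0,-30,30,0,0,0],[85,0,-70,40,-1.5,2.5,-6],[85,0,-110,40,-3,5,-12],[85,0,-150,40,-4.5,7.4,-19],[85,0,-190,40,-6,10,-25],[85,0,-230,40,-7.5,12,-31],[85,0,-270,40,-9,14.5,-37],[85,0,-310,40,-10.5,17,-43],[85,0,-350,40,-12,19.3,-49],[85,0,-390,40,-13.5,21.7,-55],[85,0,-430,40,-15,24,-61],[85,0,-470,30,-16.6,26.5,-67],[85,0,-510,0,-18,29,-73],[85,1,-550,-30,-19.6,31.3,-79],[85,2,-580,-50,-20.6,32.9,-83.2],[85,2.7,-587,-69,-20.6,32.9,-83.2],[85,2.7,-587,-69,-20.6,32.9,-83.2],[85,2.7,-587,-69,-20.6,32.9,-83.2],[85,2.7,-587,-69,-20.6,32.9,-83.2]]]'; python3 p.py 412.3 -327.6 130 -101.26
python3 - <<'E'
from h import *
from cell import bot,eyes
c=eyes.capture('wrist');np.savez('pics/w5.npz',**c);cv2.imwrite('pics/w5.png',c['color'][...,::-1])
P=wcloud(c);ok=(c['range_z']>0)&(P[...,2]>.026)&(P[...,2]<.042)&(abs(P[...,0]-.41)<.15)&(abs(P[...,1]+.33)<.07)
hsv=cv2.cvtColor(c['color'],cv2.COLOR_RGB2HSV)
k,l,st,ce=cv2.connectedComponentsWithStats(ok.astype(np.uint8));i=1+np.argmax(st[1:,4]);Q=P[l==i]
print(st[i],cv2.minAreaRect((Q[:,:2]*1000).astype(np.float32)),np.percentile(Q[:,2],[10,50,90]),np.median(Q,0))
print(np.percentile(Q,[1,99],axis=0))
E
```

```text
clock: 13.82
tool_pos: [0.4114, -0.3271, 0.1279]
orientation: [0.995, -0.099, -0.002, -0.001]
contact_force: [-0.3, -0.0, 0.0]
opening: 0.992
grasp_force: 0.0
shift mm [ 0.9 -0.5  2.1] turn deg [-0.19 -0.21  0.09]
[ 0.04  0.17  0.6   1.91 -0.11  1.1  -1.08]
[  277   104    77   177 12452] ((410.775390625, -327.1375732421875), (60.93984603881836, 160.20724487304688), 78.97218322753906) [0.03214526 0.03305507 0.03393555] [ 0.42166673 -0.32860202  0.03305507]
[[ 0.33405934 -0.3663243   0.03128838]
 [ 0.48965045 -0.28931994  0.03466612]]
```

View pics/w5.png

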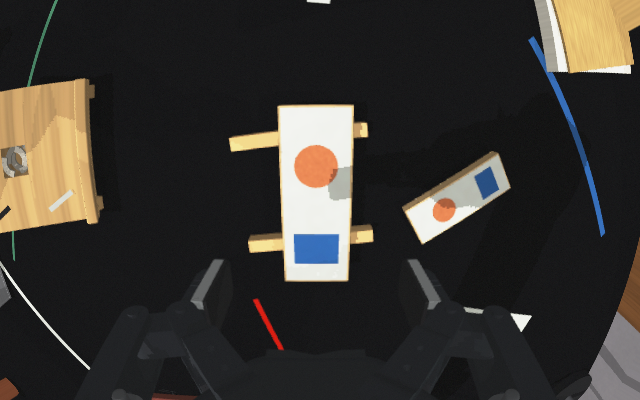

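The wrist view agrees with the top estimate: panel (278–354, 105–281), centre 411/−327 mm. The fingers clear the small decoy, whose nearest corner is at (402,207).

```bash
python3 -m jog '[[[85,0,0,-30,0,0,0],[85,0,0,-60,0,0,0],[85,0,0,-80,0,0,0],[85,0,0,-95,0,0,0],[85,0,0,-95,0,0,0],[50,0,0,-95,0,0,0],[50,0,0,-95,0,0,0],[50,0,0,-95,0,0,0],[50,0,0,-95,0,0,0],[50,0,0,-95,0,0,0],[50,0,0,-95,0,0,0]]]' 60; python3 -m jog '[[[50,0,0,8,0,0,0],[50,0,0,30,0,0,0],[50,0,0,60,0,0,0],[50,0,0,100,0,0,0],[50,0,0,100,0,0,0]]]'
python3 - <<'E'
from h import *
from cell import bot,eyes
c=eyes.capture('wrist');np.savez('pics/w6.npz',**c);cv2.imwrite('pics/w6.png',c['color'][...,::-1])
P=wcloud(c);o=bot.get_obs();R0=R.from_quat(o['orientation']).as_matrix()
Q=(P-o['tool_pos'])@R0
hsv=cv2.cvtColor(c['color'],cv2.COLOR_RGB2HSV)
ok=(c['range_z']>0)&(abs(Q[...,2])<.04)&(abs(Q[...,0])<.1)&(abs(Q[...,1])<.05)&(hsv[...,2]>120)
k,l,st,ce=cv2.connectedComponentsWithStats(ok.astype(np.uint8));i=1+np.argmax(st[1:,4]);q=Q[l==i]
print(st[i],np.median(q,0),np.percentile(q,[1,99],axis=0),cv2.minAreaRect((q[:,:2]*1000).astype(np.float32)))
A=np.c_[q[:,:2],np.ones(len(q))];s=np.linalg.lstsq(A,q[:,2],rcond=None)[0];print('tool plane z=',s)
E
```

```text
clock: 14.78
tool_pos: [0.4119, -0.3279, 0.0337]
orientation: [0.995, -0.099, -0.001, -0.001]
contact_force: [-0.9, 0.9, 0.2]
opening: 0.585
grasp_force: 0.0
clock: 15.2
tool_pos: [0.4142, -0.3305, 0.1403]
orientation: [0.995, -0.1, 0.003, 0.0]
contact_force: [1.0, -1.3, -0.4]
opening: 0.587
grasp_force: 0.0
[252 251   5   1   5] [ 0.01217933 -0.02967163 -0.0194388 ] [[ 0.01169988 -0.03052711 -0.02041566]
 [ 0.01273526 -0.0284879  -0.01851686]] ((12.204050064086914, -29.500614166259766), (1.989426851272583, 0.5983548164367676), 71.89672088623047)
tool plane z= [-1.89363007  0.04249081  0.00492226]
```

View pics/w6.png

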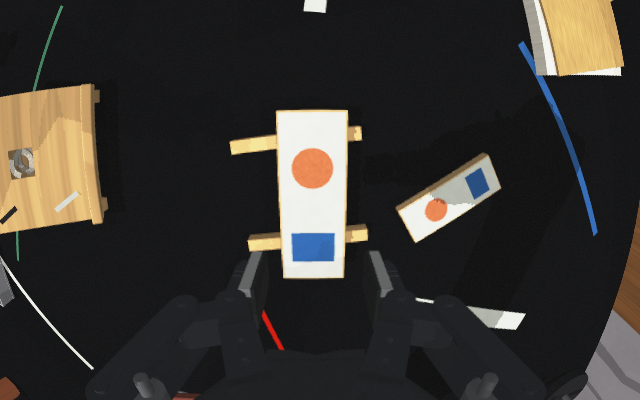

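The panel has not moved and the fingers, now at 50 mm, closed without touching it. I check where the fingertips really are.

```bash
python3 - <<'E'
from h import *
from cell import bot
np.set_printoptions(precision=4,suppress=True)
o=bot.get_obs();R0=R.from_quat(o['orientation']).as_matrix();print(o['tool_pos'],o['opening'],o['grasp_force'])
c=dict(np.load('pics/w6.npz'));P=wcloud(c);Q=(P-o['tool_pos'])@R0
near=(abs(Q[...,2])<.05)&(c['range_z']>0)&(abs(Q[...,0])<.03)
q=Q[near];print(len(q),np.percentile(q,[0,1,5,50,95,99,100],axis=0))
for v in range(246,300,6): print(v,Q[v,245:265:5].round(3).tolist())
ok=(c['range_z']>0)&(P[...,2]>.024)&(P[...,2]<.045)&(abs(P[...,0]-.41)<.15)&(abs(P[...,1]+.33)<.07)
k,l,st,ce=cv2.connectedComponentsWithStats(ok.astype(np.uint8));i=1+np.argmax(st[1:,4]);print('panel',cv2.minAreaRect((P[l==i][:,:2]*1000).astype(np.float32)),np.median(P[l==i][:,2]))
E
```

```text
[ 0.4136 -0.3295  0.1375] 0.5851697518202462 0.0
2905 [[-0.0216 -0.3604 -0.05  ]
 [-0.0171 -0.3545 -0.0496]
 [-0.0082 -0.2817 -0.0484]
 [ 0.008  -0.0239 -0.035 ]
 [ 0.0123  0.0368  0.0317]
 [ 0.0126  0.0388  0.0492]
 [ 0.0237  0.0394  0.05  ]]
246 [[-0.065, -0.074, 0.137], [-0.058, -0.065, 0.122], [-0.058, -0.06, 0.123], [-0.057, -0.055, 0.122]]
252 [[-0.072, -0.075, 0.136], [-0.072, -0.069, 0.135], [0.012, -0.029, -0.02], [0.012, -0.026, -0.02]]
258 [[-0.08, -0.076, 0.136], [0.012, -0.03, -0.026], [0.012, -0.028, -0.025], [0.012, -0.025, -0.026]]
264 [[0.008, -0.033, -0.025], [0.012, -0.029, -0.032], [0.012, -0.027, -0.032], [0.012, -0.025, -0.031]]
270 [[0.012, -0.031, -0.037], [0.012, -0.028, -0.038], [0.012, -0.026, -0.038], [0.012, -0.024, -0.037]]
276 [[0.012, -0.03, -0.042], [0.012, -0.027, -0.042], [0.012, -0.025, -0.042], [0.009, -0.024, -0.037]]
282 [[0.012, -0.028, -0.048], [0.011, -0.027, -0.046], [0.012, -0.024, -0.047], [0.005, -0.024, -0.037]]
288 [[0.012, -0.028, -0.051], [0.012, -0.025, -0.052], [0.009, -0.024, -0.048], [0.004, -0.024, -0.04]]
294 [[0.009, -0.028, -0.051], [0.009, -0.026, -0.052], [0.009, -0.024, -0.051], [0.001, -0.024, -0.04]]
panel ((410.2440185546875, -327.1037292480469), (60.81279373168945, 160.48342895507812), 78.88876342773438) 0.03307431941771341
```

```bash
python3 - <<'E'
from h import *
np.set_printoptions(precision=3,suppress=True)
for f,tp,q in(('w2',[.5192,-.0523,.0836],[.738,.563,.294,-.227]),('w5',[.4114,-.3271,.1279],[.995,-.099,-.002,-.001]),('w3',[.417,.307,.1687],[.757,.58,.236,-.186])):
    c=dict(np.load(f'pics/{f}.npz'));R0=R.from_quat(q).as_matrix();Q=(wcloud(c)-tp)@R0
    ok=(c['range_z']>0)&(abs(Q[...,0])<.016)&(abs(Q[...,1])<.06)&(abs(Q[...,1])>.01)&(abs(Q[...,2])<.06)
    ok[:,:320]&=c['color'][:,:320].max(-1)>0
    m=ok.copy();m[:,320:]=0
    v,u=np.where(m);z=Q[m][:,2];i=np.argsort(-z)[:5];print(f,[(u[j],v[j],Q[v[j],u[j]]) for j in i])
    print(' cam pos in tool',(np.linalg.inv(c['camera_from_world'])[:3,3]-tp)@R0)
E
```

```text
w2 [(np.int64(301), np.int64(204), array([ 0.01, -0.01,  0.06])), (np.int64(296), np.int64(210), array([ 0.005, -0.014,  0.06 ])), (np.int64(299), np.int64(207), array([ 0.007, -0.012,  0.06 ])), (np.int64(301), np.int64(207), array([ 0.008, -0.01 ,  0.06 ])), (np.int64(297), np.int64(208), array([ 0.007, -0.013,  0.059]))]
 cam pos in tool [ 0.083  0.    -0.151]
w5 [(np.int64(233), np.int64(286), array([-0.007, -0.042, -0.021])), (np.int64(229), np.int64(264), array([ 0.006, -0.043, -0.021])), (np.int64(233), np.int64(287), array([-0.008, -0.042, -0.022])), (np.int64(229), np.int64(266), array([ 0.005, -0.043, -0.022])), (np.int64(231), np.int64(277), array([-0.001, -0.043, -0.022]))]
 cam pos in tool [ 0.084  0.    -0.151]
w3 [(np.int64(297), np.int64(227), array([ 0.013, -0.01 ,  0.01 ])), (np.int64(295), np.int64(228), array([ 0.013, -0.011,  0.01 ])), (np.int64(296), np.int64(227), array([ 0.013, -0.011,  0.01 ])), (np.int64(296), np.int64(228), array([ 0.013, -0.011,  0.009])), (np.int64(297), np.int64(228), array([ 0.014, -0.01 ,  0.008]))]
 cam pos in tool [ 0.083  0.    -0.151]
```

Measured directly, the fingertips sit about 18 mm behind the reported TCP at this opening, so the first grasp closed above the panel. I redo it lower: tips at about z = 20 mm means TCP z of about 2 mm.

```bash
python3 -m jog '[[[85,-2.5,2.3,0,0,0,0],[85,-2.5,2.3,-20,0,0,0],[85,-2.5,2.3,-50,0,0,0],[85,-2.5,2.3,-77,0,0,0],[85,-2.5,2.3,-77,0,0,0],[85,-2.5,2.3,-77,0,0,0]]]'; python3 p.py 411 -327.2 2 -101.1
```

```text
clock: 15.75
tool_pos: [0.4072, -0.3247, 0.0548]
orientation: [0.995, -0.099, -0.004, -0.002]
contact_force: [-0.2, -0.2, 1.1]
opening: 0.998
grasp_force: 0.0
shift mm [  3.8  -2.5 -52.8] turn deg [-0.24 -0.41  0.32]
[ 0.07  0.27  0.59  1.98 -0.18  0.95 -1.02]
```

```bash
python3 -m jog '[[[85,3.8,-2.5,-15,0,0,0],[85,3.8,-2.5,-30,-0.2,-0.4,0.3],[85,3.8,-2.5,-42,-0.2,-0.4,0.3],[85,3.8,-2.5,-50,-0.2,-0.4,0.3],[85,3.8,-2.5,-52.5,-0.2,-0.4,0.3],[85,3.8,-2.5,-52.5,-0.2,-0.4,0.3],[85,3.8,-2.5,-52.5,-0.2,-0.4,0.3]]]'; python3 p.py 411 -327.2 2 -101.1
```

```text
clock: 16.33
tool_pos: [0.413, -0.3283, 0.0042]
orientation: [0.995, -0.097, 0.002, 0.0]
contact_force: [-0.6, -0.7, 0.2]
opening: 0.994
grasp_force: 0.0
shift mm [-2.   1.1 -2.2] turn deg [0.06 0.27 0.  ]
[ 0.1   0.35  0.56  2.01 -0.25  0.84 -0.96]
```

```bash
python3 -m jog '[[[85,-2,1,-2,0,0,0],[60,-2,1,-2,0,0,0],[50,-2,1,-2,0,0,0],[50,-2,1,-2,0,0,0],[50,-2,1,-2,0,0,0],[50,-2,1,-2,0,0,0],[50,-2,1,-2,0,0,0]]]' 50; python3 p.py 411 -327.2 2 -101.1
```

```text
clock: 16.92
tool_pos: [0.4109, -0.3271, 0.0022]
orientation: [0.995, -0.097, 0.002, 0.0]
contact_force: [-1.8, 1.3, 5.9]
opening: 0.687
grasp_force: 53.9
shift mm [ 0.1 -0.1 -0.2] turn deg [ 0.04  0.27 -0.01]
[ 0.1   0.35  0.56  2.02 -0.25  0.84 -0.96]
```

```bash
python3 -m jog '[[[50,0,0,6,0,0,0],[50,0,0,20,0,0,0],[50,0,0,45,0,0,0],[50,0,0,75,0,0,0],[50,0,0,110,0,0,0],[50,0,0,150,0,0,0],[50,0,0,170,0,0,0],[50,0,0,170,0,0,0],[50,0,0,170,0,0,0]]]'
cat > q.py <<'E'
from h import *
from cell import bot,eyes
import sys
np.set_printoptions(precision=4,suppress=True)
c=eyes.capture('wrist');o=bot.get_obs();np.savez(f'pics/{sys.argv[1]}.npz',**c);cv2.imwrite(f'pics/{sys.argv[1]}.png',c['color'][...,::-1])
R0=R.from_quat(o['orientation']).as_matrix();Q=(wcloud(c)-o['tool_pos'])@R0
hsv=cv2.cvtColor(c['color'],cv2.COLOR_RGB2HSV)
ok=(c['range_z']>0)&(abs(Q[...,2]+.033)<.025)&(abs(Q[...,0])<.11)&(abs(Q[...,1])<.036)&(hsv[...,2]>70)
ok=cv2.morphologyEx(ok.astype(np.uint8),cv2.MORPH_OPEN,np.ones((3,3)))
k,l,st,ce=cv2.connectedComponentsWithStats(ok);i=1+np.argmax(st[1:,4]);q=Q[l==i]
s=np.zeros(3)
for _ in range(5):
    A=np.c_[q[:,:2],np.ones(len(q))];s=np.linalg.lstsq(A,q[:,2],rcond=None)[0];e=abs(A@s-q[:,2]);q=q[e<max(.003,2*e.std())]
print(st[i],'z=ax+by+c',s,np.percentile(q,[1,50,99],axis=0))
for lo in np.arange(-.09,.09,.02):
    t=q[(q[:,0]>lo)&(q[:,0]<lo+.02)]
    if len(t)>20: print(round(lo,2),np.percentile(t[:,1],[1,99]))
E
python3 q.py w7
```

```text
clock: 17.67
tool_pos: [0.4113, -0.3273, 0.1729]
orientation: [0.995, -0.097, 0.004, 0.0]
contact_force: [-0.6, 0.3, -1.7]
opening: 0.69
grasp_force: 54.2
[  227   108   176   248 33412] z=ax+by+c [ 0.0048  0.0005 -0.0322] [[-0.0406 -0.0288 -0.0335]
 [ 0.0343  0.0004 -0.0321]
 [ 0.0798  0.0297 -0.0306]]
-0.05 [-0.0289  0.0297]
-0.03 [-0.0288  0.0295]
-0.01 [-0.0285  0.0293]
0.01 [-0.0318  0.0322]
0.03 [-0.0287  0.0297]
0.05 [-0.0287  0.0296]
0.07 [-0.0285  0.0295]
```

View pics/w7.png

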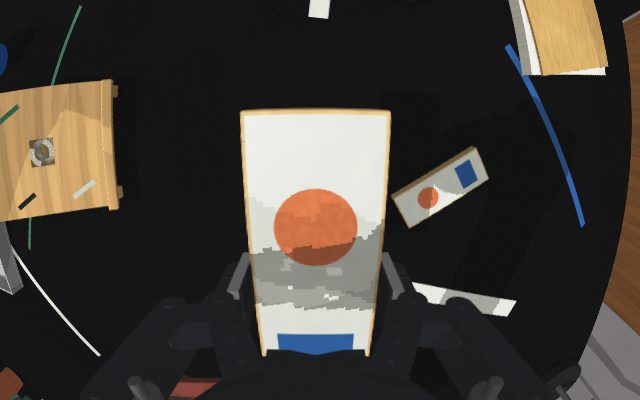

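The panel is held square and centred between the pads, with its far edge about 80 mm ahead. I carry it to the easel.

```bash
cat > e.py <<'E'
from h import *
from cell import bot
import sys
o=bot.get_obs()
for a in sys.argv[1:]:
    v=np.array(list(map(float,a.split(','))))/1000;delta(o,(H+v)@B,Rt)
print('board tcp',np.round((B@o['tool_pos']-H)*1000,1),'F',np.round(B@o['contact_force'],1),'T',np.round(B@o['torque'],2),np.round(o['qpos'],2),o['grasp_force'])
E
python3 e.py 10,0,80 10,0,20
```

```text
shift mm [105.3 259.1 -33.6] turn deg [ 20.08 -32.39  82.97]
shift mm [114.3 292.4 -82.8] turn deg [ 20.08 -32.39  82.97]
board tcp [-198.2   33.4  266.8] F [-1.5 -0.2 -1.2] T [0.04 0.02 0.01] [ 0.02  0.11  0.62  1.87 -0.07  1.18 -1.1 ] 54.24379527568817
```

```bash
python3 -m jog '[[[50,5,10,30,1,-2.3,6],[50,10,20,50,3,-4.6,12],[50,15,30,60,4.4,-7,18],[50,20,40,60,5.8,-9.4,24],[50,25,60,60,7.3,-11.7,30],[50,35,80,60,8.7,-14,36],[50,45,100,60,10.2,-16.4,42],[50,55,120,60,11.6,-18.7,48],[50,65,140,60,13,-21,54],[50,75,160,60,14.5,-23.4,60],[50,85,180,60,16,-25.8,66],[50,90,200,50,17.4,-28,72],[50,95,220,40,18.9,-30.4,78],[50,100,240,20,20.1,-32.4,83],[50,105,250,0,20.1,-32.4,83],[50,105,259,-20,20.1,-32.4,83],[50,105,259,-34,20.1,-32.4,83],[50,105,259,-34,20.1,-32.4,83],[50,105,259,-34,20.1,-32.4,83]]]' ; python3 e.py 10,0,80 10,0,10; python3 q.py w8
```

```text
clock: 19.3
tool_pos: [0.515, -0.0685, 0.1367]
orientation: [0.758, 0.578, 0.238, -0.183]
contact_force: [0.0, 0.3, -0.6]
opening: 0.686
grasp_force: 54.5
shift mm [0.8 0.9 1.1] turn deg [-0.01 -0.13  0.05]
shift mm [ 11.4  39.7 -56.2] turn deg [-0.01 -0.13  0.05]
board tcp [ 8.4  0.6 79.7] F [-0.2  0.  -0.7] T [-0.08  0.72 -0.07] [ 0.03  0.25  0.49  1.94 -0.75  1.26  0.59] 54.53370273113251
[  228   108   177   248 33590] z=ax+by+c [ 0.0056  0.0032 -0.0296] [[-0.0415 -0.0299 -0.0309]
 [ 0.0333 -0.0007 -0.0295]
 [ 0.0788  0.0287 -0.0279]]
-0.05 [-0.0302  0.0285]
-0.03 [-0.0299  0.0283]
-0.01 [-0.0298  0.0283]
0.01 [-0.0321  0.0314]
0.03 [-0.0298  0.0286]
0.05 [-0.0298  0.0286]
0.07 [-0.0297  0.0285]
```

```bash
python3 -m jog '[[[50,3,10,-14,0,0,0],[50,6,20,-28,0,0,0],[50,9,30,-42,0,0,0],[50,11.4,39.7,-56.2,0,0,0],[50,11.4,39.7,-56.2,0,0,0],[50,11.4,39.7,-56.2,0,0,0]]]' |tail -4; python3 e.py 8,0,-3 8,0,-9
```

```text
orientation: [0.758, 0.579, 0.239, -0.182]
contact_force: [0.6, -0.5, -0.0]
opening: 0.688
grasp_force: 54.5
shift mm [  0.6   5.6 -13.5] turn deg [ 0.01  0.03 -0.01]
shift mm [  1.5   8.9 -18.4] turn deg [ 0.01  0.03 -0.01]
board tcp [11.2 -0.9 11.2] F [-0.3 -0.7  0.2] T [0.02 0.78 0.04] [-0.01  0.32  0.44  2.   -0.83  1.14  0.63] 54.54863727092743
```

```bash
python3 -m jog '[[[50,0.3,2.5,-6,0,0,0],[50,0.6,5.6,-13.5,0,0,0],[50,1,7.5,-16,0,0,0],[50,1.5,8.9,-18.4,0,0,0],[50,1.5,8.9,-18.4,0,0,0],[50,1.5,8.9,-18.4,0,0,0]]]' |tail -3; python3 e.py 8,0,-12 8,0,-14; python3 - <<'E'
from h import *
print('dx down slope 1mm',-bx,'in 1mm',-bz)
E
```

```text
contact_force: [-0.2, 0.5, -1.4]
opening: 0.689
grasp_force: 54.6
shift mm [ 0.6  1.2 -1.7] turn deg [ 0.    0.01 -0.01]
shift mm [ 0.9  2.3 -3.4] turn deg [ 0.    0.01 -0.01]
board tcp [ 7.9  0.3 -9.8] F [-0.5  0.3 -1.4] T [0.04 0.69 0.02] [-0.01  0.34  0.43  2.02 -0.86  1.1   0.65] 54.55091893672943
dx down slope 1mm [-0.21546256 -0.79030751 -0.57357644] in 1mm [ 0.15086851  0.55337928 -0.81915204]
```

```bash
python3 -m jog '[[[50,-0.3,-0.9,-1.4,0,0,0],[50,-0.6,-2.3,-2.4,0,0,0],[50,-0.8,-3.4,-3.3,0,0,0],[50,-0.8,-3.4,-3.3,0,0,0]]]' |tail -3; python3 e.py 0,0,-12 0,0,-14
```

```text
contact_force: [0.3, 0.5, -0.1]
opening: 0.69
grasp_force: 54.6
shift mm [-0.2 -1.3 -2.9] turn deg [0.01 0.01 0.02]
shift mm [ 0.1 -0.2 -4.5] turn deg [0.01 0.01 0.02]
board tcp [  2.7   0.1 -10.4] F [ 0.4 -0.2 -0.4] T [-0.02  0.72 -0.01] [-0.01  0.35  0.43  2.02 -0.86  1.1   0.67] 54.55105662345886
```

Now 4 mm further in towards the face, watching for contact.

```bash
python3 -m jog '[[[50,0.2,0.8,-1.2,0,0,0],[50,0.4,1.4,-2,0,0,0],[50,0.4,1.4,-2,0,0,0]]]' |tail -3; python3 e.py 0,0,-14;  python3 -m jog '[[[50,0.2,0.8,-1.2,0,0,0],[50,0.3,1.1,-1.6,0,0,0],[50,0.3,1.1,-1.6,0,0,0]]]' |tail -3; python3 e.py 0,0,-14
```

```text
contact_force: [-3.4, -4.0, 6.5]
opening: 0.69
grasp_force: 55.4
shift mm [-0.4 -1.5 -3.1] turn deg [0.   0.03 0.01]
board tcp [  3.    0.  -12.4] F [-0.2  2.2  8.1] T [0.71 0.56 0.04] [-0.01  0.35  0.43  2.02 -0.87  1.1   0.67] 55.39340436458588
contact_force: [-13.1, -10.4, 23.8]
opening: 0.689
grasp_force: 57.9
shift mm [-0.4 -1.5 -3. ] turn deg [-0.05  0.07  0.03]
board tcp [  3.   -0.  -12.5] F [ 2.6  9.9 27.2] T [2.84 0.02 0.07] [-0.01  0.35  0.43  2.02 -0.87  1.1   0.67] 57.8965026140213
```

```bash
python3 -m jog '[[[50,-0.4,-1.6,1.2,0,0,0],[50,-0.8,-3,0,0,0,0],[50,-0.8,-3.2,-0.2,0,0,0],[50,-0.8,-3.2,-0.2,0,0,0]]]' |tail -3; python3 e.py 0,0,-12;  python3 -m jog '[[[50,-0.2,-0.8,-0.6,0,0,0],[50,-0.4,-1.6,-1.2,0,0,0],[50,-0.4,-1.6,-1.2,0,0,0]]]' |tail -3; python3 e.py 0,0,-12
```

```text
contact_force: [-4.3, -2.7, 13.7]
opening: 0.691
grasp_force: 56.2
shift mm [-0.7 -1.2 -0.5] turn deg [-0.09  0.09 -0.02]
board tcp [  1.4  -0.4 -12.4] F [ 4.8  3.5 13.4] T [ 1.11 -0.41 -0.09] [-0.    0.35  0.43  2.02 -0.87  1.1   0.67] 56.224077343940735
contact_force: [-2.4, -0.7, 14.4]
opening: 0.69
grasp_force: 56.3
shift mm [-0.8 -0.2  0.2] turn deg [-0.14  0.15 -0.05]
board tcp [  0.2  -0.8 -12.4] F [ 7.2  2.2 12.6] T [ 0.94 -1.   -0.07] [-0.    0.36  0.43  2.01 -0.87  1.1   0.68] 56.29980146884918
```

```bash
python3 -m jog '[[[50,-0.2,-0.8,0.4,0,0,0],[50,-0.5,-2,-0.4,0,0,0],[50,-0.5,-2,-0.4,0,0,0]]]' |tail -3; python3 e.py 0,0,-12;  python3 -m jog '[[[50,-0.2,-0.8,-0.6,0,0,0],[50,-0.4,-1.6,-1.2,0,0,0],[50,-0.4,-1.6,-1.2,0,0,0]]]' |tail -3; python3 e.py 0,0,-12
```

```text
contact_force: [0.8, 6.6, 14.1]
opening: 0.687
grasp_force: 55.5
shift mm [-0.8 -0.2  0.2] turn deg [-0.28  0.17 -0.13]
board tcp [  0.2  -0.7 -12.4] F [13.5  1.   7.8] T [ 0.34 -2.17 -0.3 ] [ 0.    0.36  0.43  2.01 -0.87  1.11  0.68] 55.534926652908325
contact_force: [-0.6, 10.6, 21.9]
opening: 0.693
grasp_force: 56.1
shift mm [-0.8 -0.2  0.2] turn deg [-0.45  0.21 -0.2 ]
board tcp [  0.2  -0.7 -12.4] F [20.8  3.4 12.2] T [ 0.69 -3.62 -0.68] [ 0.    0.36  0.43  2.01 -0.88  1.11  0.69] 56.086463928222656
```

The panel is against the ledge at x ≈ 0 and touching the face. I ease the load, open, and back straight out.

```bash
python3 -m jog '[[[50,0.3,1.2,1,0.3,-0.2,0.2],[50,0.3,1.2,1,0.3,-0.2,0.2],[66,0.3,1.2,1,0.3,-0.2,0.2],[75,0.3,1.2,1,0.3,-0.2,0.2],[80,0.3,1.2,1,0.3,-0.2,0.2],[80,0.3,1.2,1,0.3,-0.2,0.2],[80,-0.6,-2.2,6,0.3,-0.2,0.2],[80,-2,-7,12,0.3,-0.2,0.2],[80,-5,-18,28,0.3,-0.2,0.2],[80,-10,-38,60,0.3,-0.2,0.2],[80,-16,-60,100,0.3,-0.2,0.2],[80,-20,-80,130,0.3,-0.2,0.2],[80,-20,-80,130,0.3,-0.2,0.2]]]'; python3 - <<'E'
from h import *
from cell import bot,eyes
np.set_printoptions(precision=4,suppress=True)
c=eyes.capture('wrist');t=eyes.capture('top');o=bot.get_obs()
cv2.imwrite('pics/end.png',np.vstack([c['color'][90:390,0:640],t['color'][120:320,0:640]])[...,::-1])
P=wcloud(c)@B.T-H
ok=(c['range_z']>0)&(P[...,2]>.012)&(P[...,2]<.026)&(abs(P[...,0])<.1)&(abs(P[...,1])<.06)
hsv=cv2.cvtColor(c['color'],cv2.COLOR_RGB2HSV)
ok=cv2.morphologyEx(ok.astype(np.uint8),cv2.MORPH_OPEN,np.ones((5,5)))
k,l,st,ce=cv2.connectedComponentsWithStats(ok);i=1+np.argmax(st[1:,4]);q=P[l==i]
A=np.c_[q[:,:2],np.ones(len(q))];s=np.linalg.lstsq(A,q[:,2],rcond=None)[0]
print(st[i],'plane',s,np.percentile(q,[1,50,99],axis=0),cv2.minAreaRect((q[:,:2]*1000).astype(np.float32)))
E
```

```text
clock: 23.35
tool_pos: [0.508, -0.1158, 0.1901]
orientation: [0.757, 0.579, 0.244, -0.179]
contact_force: [1.4, -0.2, -0.1]
opening: 0.941
grasp_force: 0.0
[  253   104   113   169 11051] plane [-0.004   0.002   0.0184] [[-0.0906 -0.0502  0.0164]
 [-0.0015 -0.0006  0.0184]
 [ 0.0787  0.0483  0.0207]] ((-5.839927673339844, -0.5912284851074219), (119.8573989868164, 172.8461151123047), 89.59744262695312)
```

View pics/end.png

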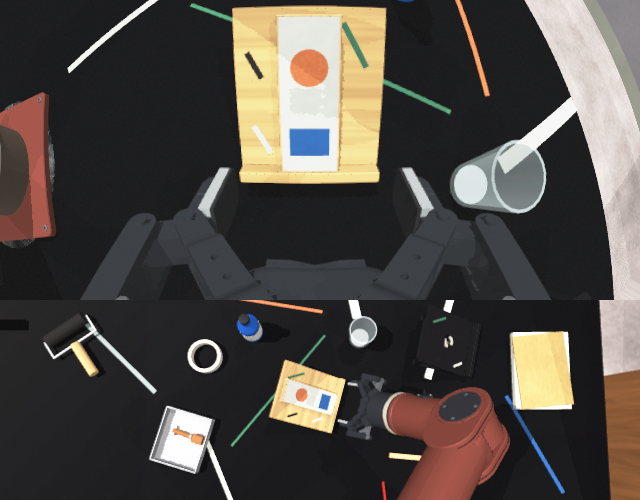

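The final view shows the panel flat on the board (face 18.4 mm out, tilt under 0.3°), centred, with its lower edge at the ledge. The peg is in the tray, the bystanders look unmoved, and the gripper is clear.

```bash
python3 -c "
from cell import bot
print(bot.finish_job())"
```

```text
the job is handed in; nothing more can be done
None
```

The peg is out of its hole and lying in the tray, and the panel rests flat on the easel against the ledge, centred over the hole. I handed the job in at about 23 s of the 72 s limit. The bystanders looked unmoved, and the hand-in returned no verdict.

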